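# Wind the thickness sander to its mark, then hold the dust hood open at 45 degrees

### The job

On the model-maker's bench sander, turn the small black handwheel clockwise (seen from above) until its white pointer line is in line with the red mark on the machine's deck, then let the wheel go. Only after that, lift the green dust hood by hand to 45 degrees open and finish while still holding it there, because it falls shut if let go. Do not disturb the white tub, the glass jar or the cardboard house model.

Things in the scene. Friction and masses are not known exactly. Their poses are not given: they have to be found in the camera images.
- sander: Bench thickness sander, fixed: white box 240 mm deep (its x) by 360 mm wide (y), deck 100 mm high. Origin: centre of its underside. x points from its front (robot side) to its back, y to the left seen from the robot. Handwheel on the deck at (-20, 110) mm, hood over y -160 to 20 mm. A red line 8 mm wide on the deck in front (-x) of the wheel points at its axis.
- wheel (a joint): Handwheel angle in rad, about a vertical axis. 0: white pointer exactly in line with the red mark (pointing to the sander's -x). Grows when turned clockwise seen from above; it starts between -3.0 and -1.9, so it needs more than one grasp. Hard stops at -3.6 and 0.9. It is friction-held (0.12 N m) and stays where it is left.
- wheel_center (a point): Centre of the handwheel: a plain black disc of diameter 60 mm and height 25 mm (from 130 to 155 mm above the table), with a white pointer line from hub to rim on top and down the rim. The point lies on the axis at half the disc's height (142.5 mm). Grip across the diameter at any yaw; under it are 30 mm free, but for a column of diameter 26 mm.
- hood (a joint): Opening angle of the green dust hood in rad; 0 shut, 0.785 is 45 degrees, hard stop at 1.1. The hinge axis is horizontal, parallel to the sander's y axis, at the hood's back lower edge; the front rises as it opens. The hood always falls shut when let go (0.3 to 0.5 kg, no stay). It is a shell 175 mm deep, 180 mm wide, its top 147 mm above the table when shut.
- hood_hinge (a point): A point on the hood's hinge axis, at the middle of the hood's width, 105 mm above the table; it does not move with the hood. In the sander's frame: (85, -70, 105) mm.
- bar_center (a point): Middle of the hood's grey handle, a round bar 12 mm in diameter and 110 mm long, parallel to the hinge, on two end posts on top of the hood near its front. 150 mm in front of the hinge axis and 84 mm above it when shut (189 mm above the table), 42 mm above the hood's top plate. Moves with the hood; pinched from above, it can turn between the fingers.
- tub: White lidded plaster tub with a grey band, diameter 112 mm, 105 mm tall, loose on the table beside the machine; leave alone. Origin: centre of its underside.
- jar: Empty glass jar, diameter 72 mm, 100 mm tall, loose; leave alone. Origin: centre of its underside.
- house: Roofless grey-brown cardboard house model, base 130 by 100 mm, 64 mm tall, loose; leave alone. Origin: centre of its underside.

How it is judged:
By the outcome, as a careful person would: the job done as asked, in the order asked, and still so for the second after the job is handed in, while the arm keeps its last pose, push and grip.
It also fails if it takes over 54 s, if anything falls off the work surface, if the arm or the gripper's body presses on something with over 40 N, if the wrist force passes 120 N, or if a joint passes its speed limit or range.

### The arm

A 6-joint arm with a two-finger parallel gripper is mounted at the origin on the work surface. World frame = base frame: x ahead of the robot, y to its left, z up, the work surface at z = 0. Lengths are in m, angles in rad, forces in N, time in s.
With the tool pointing down it reaches from about 0.3 to 0.85 m from the base axis. Payload 5.4 kg.
Tool frame: the origin (TCP) lies at the very end of the fingers, on their centre line; the grasp point (between the pads) lies 19 mm behind it; z points along the fingers, y is the direction in which the jaws open and shut (so a half turn about z gives the same grasp; the last joint's range is limited). The gripper opens to 85 mm and grips with 20 to 120 N. Pads are 22 mm wide; open, the fingers measure 114 mm over their backs; the gripper's body (76 mm by 85 mm) begins 54 mm behind the grasp point. The pads swing forward as they close: fully open they stand 13 mm farther back than shut.
Start: joints at [-1.45, 0.158, 1.597, -0, 1.386, -0.21], TCP at [0.187, -0.544, 0.231] pointing down, gripper open.
Joint ranges: [-2.91, 2.91], [-0.94, 2.29], [0.18, 2.7], [-1.29, 4.43], [0.17, 2.64], [-3, 3]. Speed limits (rad/s): [2.57, 2.57, 3.14, 3.14, 3.14, 3.14].

### API

Orientations are given as a unit quaternion [w, x, y, z].
In Python, from workcell import * gives the robot as it stands.
- The arm moves only by the shell command python3 -m inch 'ROWS' [FORCE]. ROWS is JSON, a list of rows, each a list of 7 numbers: the turn, a rotation vector about the world's x, y, z in degrees, then the shift along the world's x, y, z in m, then the finger opening in m, from 0 to 0.0854. A call has 1 to 5 rows; each row shifts and turns the commanded pose from where the row before left it; what a row does not reach is not made up. A row lasts 1/10 s, in which the tool goes at most 50 mm and 8.59 degrees, less where a joint would pass 70% of its speed; a pose out of reach is approached as far as the arm can. A call with a gripper value outside its range is refused whole. The fingers move at their own pace and stop on an object; FORCE is the grip in N (left out, the last holds). Time passes only in rows, so rows that do not move let the fingers close. It gives the time, the measured TCP pose, the force and the opening at its end, in the units of the state.
- sense(): the state, without advancing time (a new reading comes with each control period).
- capture(name): name is "scene" or "side" or "wrist"; returns the picture (400x640x3 uint8, red, green, blue); there is no depth.
- camera_model(name): a dict with "fx", "fy", "cx", "cy" (pixels), "world_from_camera" (4x4, takes a point from camera to world coordinates). Camera axes: x right, y up, looking along -z (the intrinsics and any distortion apply to the point x, -y, -z); pixel columns grow to the right and rows downward; lengths in m; the calibration is good to about 2 mm. A picture is of the moment at which its call begins: read the wrist's pose just before it. camera_model takes no time and is no camera call; for the wrist camera it gives the pose at the moment of the call.
- finish_job(): hands the job in, once; it reports no verdict.
The state is a dict: "t": time; "joints": joint angles; "qvel": joint speeds; "joint_efforts": joint torques, N m; "tcp_pos": TCP position; "tool_rot": TCP orientation; "force": force on the tool from outside, world axes, zero at the start; "wrist_torque": the same for the moment, N m; "width": finger opening in m.
Only numpy, scipy, OpenCV 4.12 (cv2) and the standard library are available. Lean on these libraries where they do the work, as an engineer would, in place of code of your own. Each camera call takes 0.05 s, during which the arm holds its last target.

## Working session

There is one attempt and no reset: what is moved stays moved. The work goes in short steps, Python scripts to look and compute and a shell command to move; the robot and the scene stay as the last step left them, time stands still between calls to the robot, and variables do not carry over. Pictures are saved under pics/ and viewed, and the job is handed in when it is done.

```bash
mkdir -p pics; ls; python3 - <<'E'
from workcell import *
import cv2,numpy as np
s=sense();print(s)
for n in("scene","side","wrist"):
    m=camera_model(n);print(n,m)
    cv2.imwrite(f"pics/{n}0.png",capture(n)[:,:,::-1])
E
```

```text
pics
{'t': 0.0, 'joints': array([-1.45008947e+00,  1.59038361e-01,  1.59823019e+00,  1.72519569e-05,
        1.38617896e+00, -2.10075078e-01]), 'qvel': array([-0.00116696, -0.00016873, -0.00200192, -0.00082086, -0.00019622,
        0.00068283]), 'joint_efforts': array([-2.06905141e-03, -3.96023333e+01, -3.31422186e+01, -4.81969691e-04,
        8.50057084e-03,  1.14189132e-05]), 'tcp_pos': array([ 0.18667594, -0.54322992,  0.23032392]), 'tool_rot': array([-9.26122641e-04,  9.86353900e-01,  1.64636335e-01,  4.98969236e-05]), 'force': array([-0.57433168, -0.48755967,  0.67378285]), 'wrist_torque': array([-0.03247639,  0.01802235, -0.04615435]), 'width': 0.08545645977033846}
scene {'fx': 448.4476669061029, 'fy': 448.4476669061029, 'cx': 317.41948120261884, 'cy': 195.24112818931778, 'world_from_camera': array([[-0.7419142 , -0.48640865,  0.46148667,  1.03754083],
       [ 0.67033749, -0.52318324,  0.52623849,  0.5695537 ],
       [-0.01452486,  0.69977562,  0.71421503,  0.90794457],
       [ 0.        ,  0.        ,  0.        ,  1.        ]])}
side {'fx': 505.2000461246797, 'fy': 505.2000461246797, 'cx': 315.35180838248107, 'cy': 189.91973198355996, 'world_from_camera': array([[ 0.87286892, -0.2788821 ,  0.40040558,  1.07655172],
       [ 0.48747332,  0.53482375, -0.69016905, -0.92447608],
       [-0.02167062,  0.79761415,  0.60277861,  0.9611623 ],
       [ 0.        ,  0.        ,  0.        ,  1.        ]])}
wrist {'fx': 331.26654512514307, 'fy': 331.26654512514307, 'cx': 321.1123491110166, 'cy': 199.72923064385662, 'world_from_camera': array([[ 0.32422845,  0.89554476,  0.3047548 ,  0.26542473],
       [-0.94597451,  0.30791259,  0.10159756, -0.51626665],
       [-0.00285268, -0.32123109,  0.94699654,  0.37300561],
       [ 0.        ,  0.        ,  0.        ,  1.        ]])}
```

View pics/scene0.png

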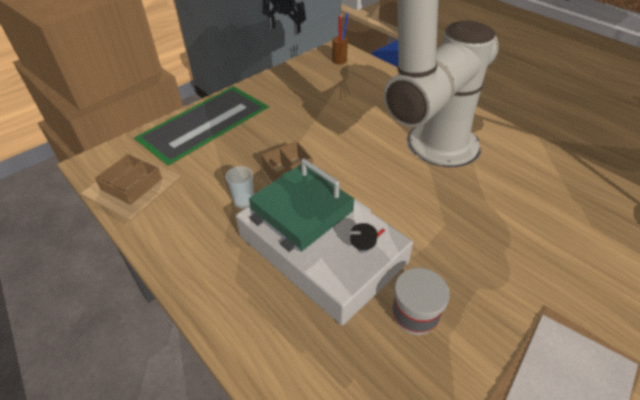

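View pics/side0.png

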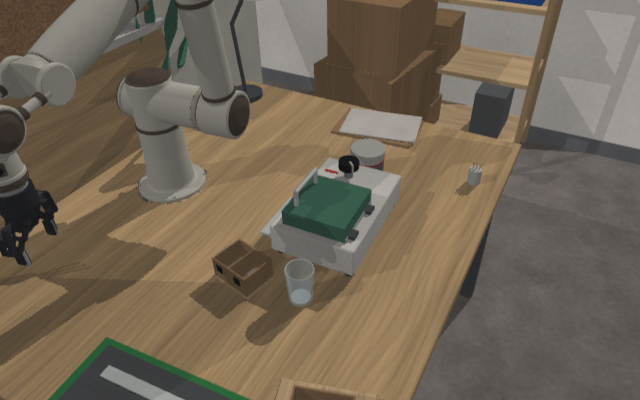

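View pics/wrist0.png

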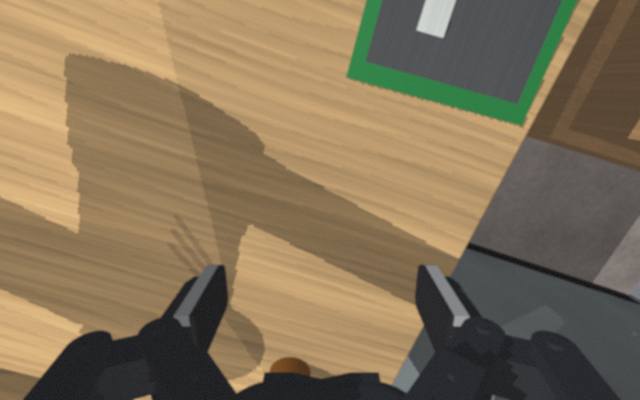

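The scene view shows the wheel at about (364,236), the red mark at (380,232), the bar from (305,165) to (337,187) and the tub at (420,300). In the side view the wheel is at (348,163) and the hood is in front of it.

```bash
cat > h.py <<'E'
from workcell import *
import cv2,numpy as np
def ray(m,u,v):
    T=m["world_from_camera"];d=np.array([(u-m["cx"])/m["fx"],-(v-m["cy"])/m["fy"],-1.])
    return T[:3,3],T[:3,:3]@d
def onz(m,u,v,z):
    o,d=ray(m,u,v);return o+d*(z-o[2])/d[2]
def proj(m,p):
    T=m["world_from_camera"];c=T[:3,:3].T@(np.array(p)-T[:3,3])
    return np.array([m["cx"]+m["fx"]*c[0]/-c[2],m["cy"]-m["fy"]*c[1]/-c[2]])
def crop(img,x0,x1,y0,y1,k,f):
    cv2.imwrite(f,cv2.resize(img[y0:y1,x0:x1,::-1],None,fx=k,fy=k,interpolation=cv2.INTER_CUBIC))
E
python3 - <<'E'
import cv2
a=cv2.imread("pics/scene0.png")[140:340,230:460]
cv2.imwrite("pics/c1.png",cv2.resize(a,None,fx=3,fy=3,interpolation=cv2.INTER_CUBIC)[:600])
a=cv2.imread("pics/side0.png")[135:315,200:420]
cv2.imwrite("pics/c2.png",cv2.resize(a,None,fx=3.3,fy=3.3,interpolation=cv2.INTER_CUBIC)[:600])
E
```

```text
(no output)
```

View pics/c1.png

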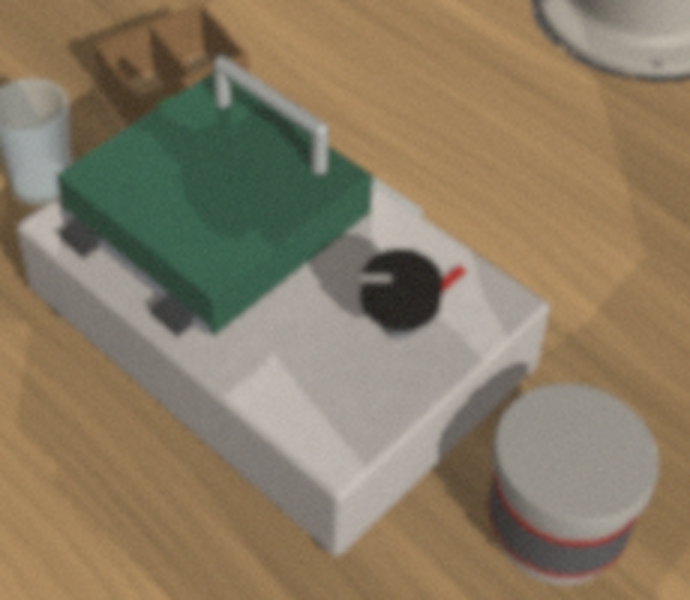

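View pics/c2.png

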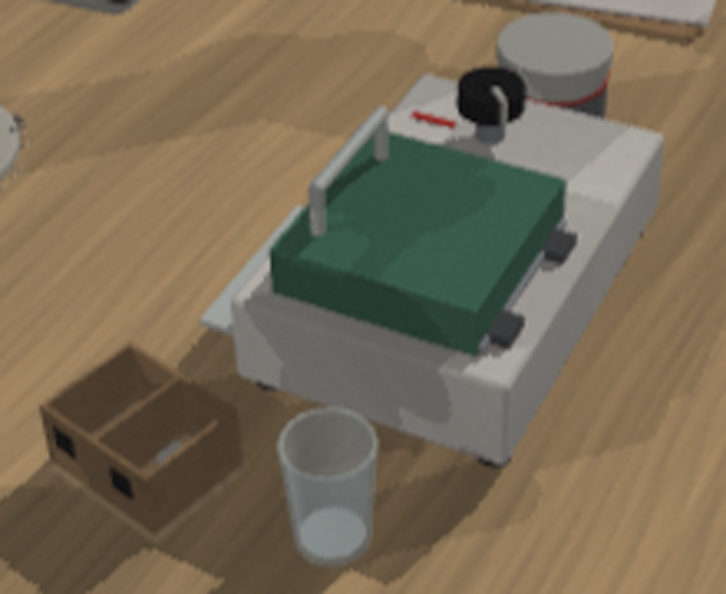

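```bash
python3 - <<'E'
from h import *
sc=camera_model("scene");sd=camera_model("side")
S=lambda u,v:(u/3+230-.33,v/3+140-.33)
D=lambda u,v:(u/3.3+200-.35,v/3.3+135-.35)
def tri(a,b):
    o1,d1=ray(sc,*a);o2,d2=ray(sd,*b)
    A=np.c_[d1,-d2];t=np.linalg.lstsq(A,o2-o1,rcond=None)[0]
    p,q=o1+d1*t[0],o2+d2*t[1];return (p+q)/2,np.linalg.norm(p-q)
print("deck FL,BL,BR scene");
P=[onz(sc,*S(*c),.1) for c in((547,308),(335,497),(20,228))];[print(p.round(4)) for p in P]
Q=[onz(sd,*D(*c),.1) for c in((662,138),(508,388),(237,305))];print("BL BR FR side");[print(p.round(4)) for p in Q]
print(np.linalg.norm(P[0]-P[1]),np.linalg.norm(P[1]-P[2]),np.linalg.norm(Q[0]-Q[1]),np.linalg.norm(Q[1]-Q[2]))
def cen(f,box):
    a=cv2.imread(f);x0,x1,y0,y1=box
    h=cv2.cvtColor(a,cv2.COLOR_BGR2HSV)
    m=(a[...,:3].max(2)<62).astype(np.uint8);mm=np.zeros_like(m);mm[y0:y1,x0:x1]=m[y0:y1,x0:x1]
    n,l,st,c=cv2.connectedComponentsWithStats(mm);i=1+st[1:,4].argmax();cs=cv2.findContours((l==i).astype(np.uint8),0,2)[0][0];hull=cv2.convexHull(cs)
    M=cv2.moments(hull);print(st[i]);return M["m10"]/M["m00"],M["m01"]/M["m00"]
w1=cen("pics/scene0.png",(345,382,218,254));w2=cen("pics/side0.png",(335,362,152,176))
print(w1,w2,tri(w1,w2),onz(sc,*w1,.1425),onz(sd,*w2,.1425))
b=[tri(S(220,62),D(316,187)),tri(S(323,130),D(385,112))];print("bar",b)
yaw=np.arctan2(*(P[1]-P[0])[[1,0]]);print("yaws",np.degrees([yaw,np.arctan2(*(P[1]-P[2])[[1,0]])-np.pi/2,np.arctan2(*(Q[0]-Q[1])[[1,0]])-np.pi/2,np.arctan2(*(Q[1]-Q[2])[[1,0]])]))
for z,u,v in((.155,401,278),(.155,362,279)):print("ptr sc",onz(sc,*S(u,v),z))
print("ptr sd rim",onz(sd,*D(503,103),.155))
tub=onz(sc,*S(576,455),.105);print("tub top",tub)
print("red",onz(sc,*S(463,269),.1),onz(sc,*S(443,287),.1))
E
```

```text
deck FL,BL,BR scene
[0.4583 0.2325 0.1   ]
[0.6898 0.2397 0.1   ]
[ 0.7059 -0.1081  0.1   ]
BL BR FR side
[0.6923 0.2327 0.1   ]
[ 0.709  -0.1144  0.1   ]
[ 0.4815 -0.13    0.1   ]
0.23160109049042124 0.34820536421099213 0.347496506941764 0.2280102299052622
[351 224  25  26 479]
[339 155  20  19 275]
(362.9519038076152, 236.25584502338006) (348.4403723094822, 163.84467713787086) (array([0.55514025, 0.16680763, 0.14212733]), np.float64(0.001975598480664074)) [0.55420733 0.16672419 0.1425    ] [0.55654719 0.16560999 0.1425    ]
bar [(array([ 0.52163554, -0.0700708 ,  0.19076166]), np.float64(0.0021907291983218023)), (array([0.51729962, 0.0439966 , 0.19042491]), np.float64(0.005405709336716184))]
yaws [1.78684737 2.64310664 2.76324516 3.92232142]
ptr sc [0.55359232 0.16628583 0.155     ]
ptr sc [0.57493683 0.14780457 0.155     ]
ptr sd rim [0.57802958 0.14458434 0.155     ]
tub top [0.54725587 0.33049163 0.105     ]
red [0.47622245 0.16333081 0.1       ] [0.50101095 0.16502557 0.1       ]
```

Both views agree: the wheel centre is at about (0.555, 0.1665, 0.142) and the bar centre at (0.5195, -0.013, 0.190), which matches the nominal 0.1425 and 0.189. Sander yaw is about 2.5°. The pointer is at about -44° in world, so the wheel reads about -134°. I'm moving over the wheel with the jaws at about 60°.

```bash
python3 -m inch '[[0,0,8.2,0.022,0.0425,0.006,0.0854],[0,0,8.2,0.022,0.0425,0.006,0.0854],[0,0,8.2,0.022,0.0425,0.006,0.0854],[0,0,8.2,0.022,0.0425,0.006,0.0854],[0,0,8.2,0.022,0.0425,0.006,0.0854]]' 40
python3 -m inch '[[0,0,8.2,0.022,0.0425,0,0.0854],[0,0,8.2,0.022,0.0425,0,0.0854],[0,0,8.2,0.022,0.0425,0,0.0854],[0,0,8.2,0.022,0.0425,0,0.0854],[0,0,8.2,0.022,0.0425,0,0.0854]]'
```

```text
t: 0.65
tcp_pos: [0.2971, -0.3294, 0.2612]
tool_rot: [-0.0, 0.865, 0.502, 0.0]
force: [1.2, 0.6, -0.1]
width: 0.0855
t: 1.15
tcp_pos: [0.4071, -0.1169, 0.2613]
tool_rot: [0.0, 0.634, 0.773, 0.0]
force: [0.3, -1.1, 0.2]
width: 0.0854
```

```bash
python3 -m inch '[[0,0,8.2,0.022,0.0425,0,0.0854],[0,0,8.2,0.022,0.0425,0,0.0854],[0,0,8.2,0.022,0.0425,0,0.0854],[0,0,8.2,0.022,0.0425,0,0.0854],[0,0,8.2,0.022,0.0425,0,0.0854]]'
python3 -m inch '[[0,0,7.7,0.019,0.035,0,0.0854],[0,0,0,0.019,0.0355,0,0.0854],[0,0,0,0,0,0,0.0854],[0,0,0,0,0,0,0.0854]]'
python3 - <<'E'
from h import *
m=camera_model("wrist");a=capture("wrist");np.savez("w1.npz",**m)
cv2.imwrite("pics/w1.png",a[:,:,::-1]);print(proj(m,(.555,.1665,.155)),sense()["joints"])
E
```

```text
t: 1.65
tcp_pos: [0.5172, 0.0958, 0.2611]
tool_rot: [-0.0, 0.323, 0.946, -0.0]
force: [0.7, -0.3, 0.4]
width: 0.0855
t: 2.05
tcp_pos: [0.5544, 0.1646, 0.2605]
tool_rot: [-0.001, 0.261, 0.965, -0.0]
force: [-0.7, -0.7, -0.2]
width: 0.0854
[322.89614341 197.68859227] [ 7.86904073e-02  1.48400083e-01  1.54970393e+00 -4.73249225e-04
  1.44462937e+00 -9.62489015e-01]
```

View pics/w1.png

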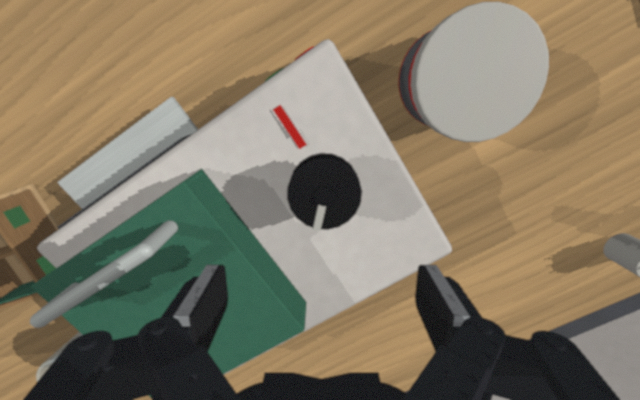

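The wrist view shows the wheel near (324,191), the pointer toward (320,215), the red mark from (277,110) to (303,147) and the tub at (480,70).

```bash
cat > wm.py <<'E'
import sys
from h import *
def wheel(png,npz,C0):
    a=cv2.imread(png);m=dict(np.load(npz))
    c=proj(m,C0)
    mx=a.max(2);Y,X=np.mgrid[:400,:640]
    near=(np.hypot(X-c[0],Y-c[1])<60)
    n,l,st,ce=cv2.connectedComponentsWithStats(((mx<60)&near).astype(np.uint8));i=1+st[1:,4].argmax()
    hull=cv2.convexHull(cv2.findContours((l==i).astype(np.uint8),0,2)[0][0])
    M=cv2.moments(hull);w=(M["m10"]/M["m00"],M["m01"]/M["m00"]);r=np.sqrt(M["m00"]/np.pi)
    Cm=onz(m,*w,.1475)
    # red mark
    h=a.astype(int);red=((h[...,2]-h[...,1]>70)&(h[...,2]-h[...,0]>70)&(np.hypot(X-c[0],Y-c[1])<130)).astype(np.uint8)
    n,l2,st2,_=cv2.connectedComponentsWithStats(red);j=1+st2[1:,4].argmax()
    P=np.array([onz(m,u,v,.1)[:2] for v,u in zip(*np.where(l2==j))]);rc=P.mean(0)
    # pointer: bright pixels inside hull
    ins=np.zeros((400,640),np.uint8);cv2.fillConvexPoly(ins,hull,1)
    ptr=(mx>110)&(ins>0)
    Q=np.array([onz(m,u,v,.155)[:2] for v,u in zip(*np.where(ptr))])
    print("hull px",w,r,"C",Cm.round(4),"red",rc.round(4),st2[j],"nptr",len(Q))
    return m,Cm,rc,P,Q
E
python3 - <<'E'
from wm import *
m,C,rc,P,Q=wheel("pics/w1.png","w1.npz",(.555,.1665,.15))
ang=lambda v:np.degrees(np.arctan2(v[1],v[0]))
for c in (C[:2],np.array([.555,.1665])):
    print("red dir",ang(rc-c),"ptr dir",ang(Q.mean(0)-c))
u,s,vt=np.linalg.svd(P-rc);print("red axis",ang(vt[0]),"len",np.ptp((P-rc)@vt[0]))
u,s,vt=np.linalg.svd(Q-Q.mean(0));print("ptr axis",ang(vt[0]))
E
```

```text
hull px (323.76761697672544, 191.05915277442213) 36.29717094918983 C [0.5527 0.1687 0.1475] red [0.4977 0.1654] [274 106  32  42 384] nptr 177
red dir -176.52607121663178 ptr dir -41.33018306786767
red dir -178.89040925093437 ptr dir -40.88375454192184
red axis 2.708152938622381 len 0.04109839543550624
ptr axis -43.050540851823904
```

```bash
python3 -m inch '[[0,0,0,0,0.0035,-0.035,0.0854],[0,0,0,0,0,-0.035,0.0854],[0,0,0,0,0,-0.035,0.0854],[0,0,0,0,0,-0.025,0.0854],[0,0,0,0,0,-0.011,0.0854]]'
python3 -m inch '[[0,0,0,0,0,0,0.05],[0,0,0,0,0,0,0.05],[0,0,0,0,0,0,0.05],[0,0,0,0,0,0,0.05]]' 30
```

```text
t: 2.6
tcp_pos: [0.5525, 0.1662, 0.1175]
tool_rot: [-0.002, 0.263, 0.965, -0.001]
force: [-0.2, -0.7, -0.0]
width: 0.0855
t: 3.0
tcp_pos: [0.5552, 0.1667, 0.1221]
tool_rot: [0.001, 0.262, 0.965, -0.001]
force: [-3.8, -4.0, 1.4]
width: 0.0592
```

```bash
python3 -m inch '[[0,0,-8,0,0,0,0.05],[0,0,-8,0,0,0,0.05],[0,0,-8,0,0,0,0.05],[0,0,-8,0,0,0,0.05],[0,0,-8,0,0,0,0.05]]'
python3 -m inch '[[0,0,-8,0,0,0,0.05],[0,0,-8,0,0,0,0.05],[0,0,-8,0,0,0,0.05],[0,0,-8,0,0,0,0.05],[0,0,0,0,0,0,0.05]]'
python3 - <<'E'
from h import *
m=camera_model("wrist");a=capture("wrist");np.savez("w2.npz",**m)
cv2.imwrite("pics/w2.png",a[:,:,::-1]);print(proj(m,(.5545,.168,.155)),sense()["joints"])
E
```

```text
t: 3.5
tcp_pos: [0.5542, 0.1659, 0.1221]
tool_rot: [0.0, 0.578, 0.816, -0.002]
force: [-8.0, -8.3, 6.4]
width: 0.0593
t: 4.0
tcp_pos: [0.5532, 0.1658, 0.1221]
tool_rot: [0.0, 0.78, 0.626, -0.003]
force: [-11.5, -9.4, 8.7]
width: 0.0593
[322.82801309 305.99653325] [ 0.08400619  0.27504371  1.68634419 -0.00380303  1.18467869  0.30136613]
```

View pics/w2.png

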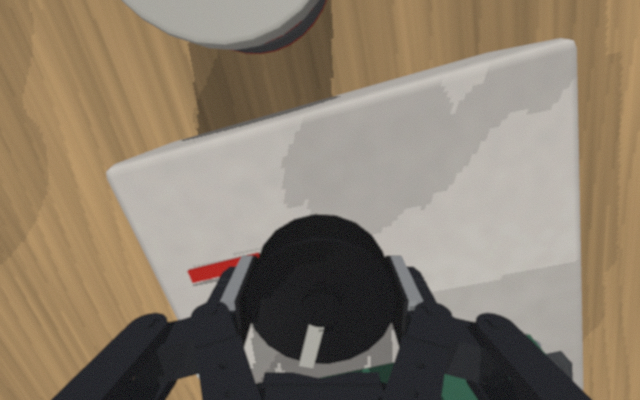

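The pointer at (315,345) is turning with the grip: 72° done, about 62° to go.

```bash
python3 -m inch '[[0,0,-7.8,-0.001,-0.001,0,0.05],[0,0,-7.8,0,0,0,0.05],[0,0,-7.8,0,0,0,0.05],[0,0,-7.8,0,0,0,0.05],[0,0,-7.8,0,0,0,0.05]]'
python3 -m inch '[[0,0,-7.8,0,0,0,0.05],[0,0,-7.8,0,0,0,0.05],[0,0,-7.8,0,0,0,0.05],[0,0,0,0,0,0,0.05],[0,0,0,0,0,0,0.05]]'
python3 - <<'E'
from h import *
m=camera_model("wrist");a=capture("wrist");np.savez("w3.npz",**m)
cv2.imwrite("pics/w3.png",a[:,:,::-1])
np.savez("s3.npz",**camera_model("scene"));cv2.imwrite("pics/s3.png",capture("scene")[:,:,::-1])
E
```

```text
t: 4.55
tcp_pos: [0.5521, 0.1665, 0.122]
tool_rot: [-0.0, 0.944, 0.329, -0.002]
force: [-12.1, -2.4, 8.6]
width: 0.0595
t: 5.05
tcp_pos: [0.5518, 0.1672, 0.1221]
tool_rot: [-0.0, 0.991, 0.133, -0.002]
force: [-12.9, -0.3, 9.0]
width: 0.059
```

View pics/w3.png

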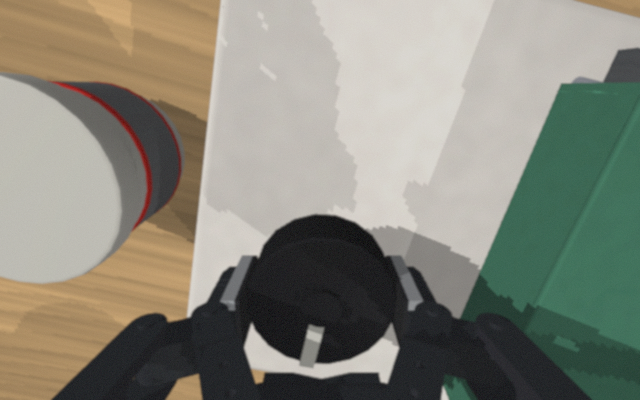

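```bash
python3 -m inch '[[0,0,0,0,0,0,0.0854],[0,0,0,0,0,0,0.0854],[0,0,0,0,0,0,0.0854],[0,0,0,0,0,0,0.0854]]'
python3 -m inch '[[0,0,0,0,0,0.03,0.0854],[0,0,0,0,0,0.04,0.0854],[0,0,0,0,0,0.04,0.0854],[0,0,0,0,0,0.03,0.0854],[0,0,0,0,0,0,0.0854]]'
python3 - <<'E'
from h import *
m=camera_model("wrist");a=capture("wrist");np.savez("w4.npz",**m)
cv2.imwrite("pics/w4.png",a[:,:,::-1])
E
python3 - <<'E'
from wm import *
m,C,rc,P,Q=wheel("pics/w4.png","w4.npz",(.5535,.167,.15))
ang=lambda v:np.degrees(np.arctan2(v[1],v[0]))%360
for c in (C[:2],np.array([.5535,.167])):
    print("red dir",ang(rc-c),"ptr dir",ang(Q.mean(0)-c))
u,s,vt=np.linalg.svd(P-rc);print("red axis",ang(vt[0]))
u,s,vt=np.linalg.svd(Q-Q.mean(0));print("ptr axis",ang(vt[0]),Q.mean(0))
E
```

```text
t: 5.55
tcp_pos: [0.5543, 0.1667, 0.1209]
tool_rot: [-0.0, 0.991, 0.133, 0.001]
force: [-0.5, 0.4, -0.6]
width: 0.0854
t: 6.05
tcp_pos: [0.5568, 0.1669, 0.2666]
tool_rot: [0.0, 0.991, 0.133, 0.006]
force: [1.3, -0.2, 0.7]
width: 0.0854
hull px (319.2669913281216, 196.36366354820794) 35.24040324607622 C [0.555  0.1684 0.1475] red [0.4883 0.1653] [301 231  10  23 142] nptr 168
red dir 182.68499140700476 ptr dir 183.42084605547288
red dir 181.4831308822509 ptr dir 179.02646157784477
red axis 184.23825348972025
ptr axis 182.82341370634458 [0.53591819 0.16729877]
```

View pics/w4.png

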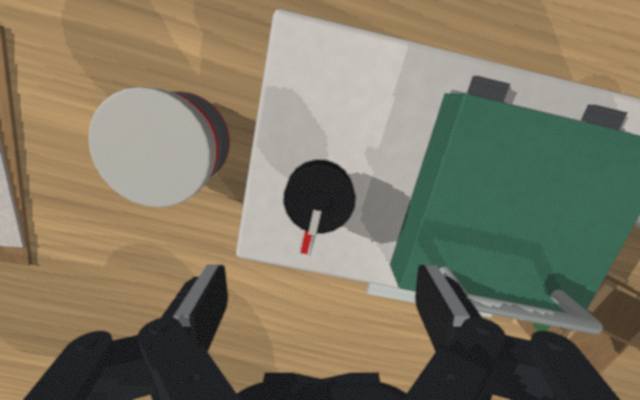

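The pointer, from (318,212) to (311,232), lies in line with the red mark, from (312,232) to (305,253). Pointer axis is about 182.8° against a machine axis of about 182.6°. The wheel is free, so I'm going to the bar next.

```bash
python3 -m inch '[[0,0,8.5,-0.004,-0.02,0.002,0.0854],[0,0,8.5,-0.004,-0.02,0.002,0.0854],[0,0,8.5,-0.004,-0.02,0.002,0.0854],[0,0,8.5,-0.004,-0.02,0,0.0854],[0,0,8.5,-0.004,-0.02,0,0.0854]]'
python3 -m inch '[[0,0,8.5,-0.004,-0.02,0,0.0854],[0,0,8.5,-0.004,-0.02,0,0.0854],[0,0,8.5,-0.004,-0.02,0,0.0854],[0,0,8.5,-0.004,-0.02,0,0.0854],[0,0,0,0,0,0,0.0854]]'
python3 - <<'E'
from h import *
m=camera_model("wrist");a=capture("wrist");np.savez("w5.npz",**m)
cv2.imwrite("pics/w5.png",a[:,:,::-1]);print(proj(m,(.5185,-.0135,.19)),sense()["tcp_pos"],sense()["joints"])
E
```

```text
t: 6.6
tcp_pos: [0.5327, 0.066, 0.2644]
tool_rot: [-0.001, 0.874, 0.486, -0.001]
force: [-0.3, -0.3, -0.2]
width: 0.0854
t: 7.1
tcp_pos: [0.5168, -0.015, 0.2645]
tool_rot: [-0.001, 0.697, 0.717, -0.001]
force: [-0.1, -0.4, 0.2]
width: 0.0853
[323.68124901 211.04727345] [ 0.51701573 -0.01378568  0.2647326 ] [-2.60782024e-01 -1.26432877e-02  1.71137111e+00  2.83185399e-04
  1.44546424e+00 -2.87033571e-01]
```

View pics/w5.png

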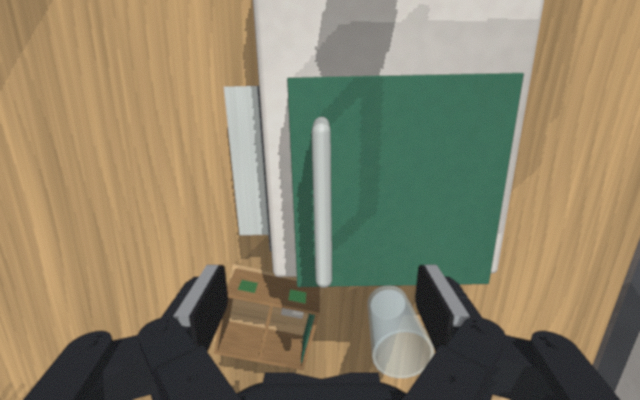

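The bar runs from (321,122) to (324,283), midway between the fingers in x. I'm going down to it.

```bash
python3 -m inch '[[0,0,0,0.001,0.003,-0.03,0.0854],[0,0,0,0,0,-0.03,0.0854],[0,0,0,0,0,-0.02,0.0854],[0,0,0,0,0,-0.012,0.0854],[0,0,0,0,0,0,0.0854]]'
python3 -m inch '[[0,0,0,0,0,0,0.0],[0,0,0,0,0,0,0.0],[0,0,0,0,0,0,0.0],[0,0,0,0,0,0,0.0],[0,0,0,0,0,0,0.0]]' 50
python3 -m inch '[[0,0,0,0,0,0,0.0],[0,0,0,0,0,0,0.0],[0,0,0,0,0,0,0.0]]'
```

```text
t: 7.65
tcp_pos: [0.5174, -0.0093, 0.172]
tool_rot: [-0.002, 0.697, 0.718, -0.001]
force: [-0.5, -0.5, 1.0]
width: 0.0851
t: 8.15
tcp_pos: [0.5178, -0.0104, 0.1747]
tool_rot: [-0.001, 0.696, 0.718, -0.001]
force: [-29.0, -2.1, 17.9]
width: 0.0123
t: 8.45
tcp_pos: [0.5171, -0.0104, 0.1749]
tool_rot: [-0.001, 0.696, 0.718, -0.002]
force: [-8.8, -0.1, 8.1]
width: 0.0102
```

The width fell from 12.3 to 10.2 mm, less than the 12 mm bar. I'm checking the grip before lifting.

```bash
python3 - <<'E'
from h import *
a=capture("wrist");b=capture("side")
cv2.imwrite("pics/w6.png",a[:,:,::-1]);crop(b,200,400,60,260,3,"pics/d6.png")
s=sense();print(s["tcp_pos"],s["force"],s["width"])
E
```

```text
[ 0.51708349 -0.01044569  0.17489796] [-8.84866778 -0.57327607  8.4176935 ] 0.01010962478869139
```

View pics/w6.png

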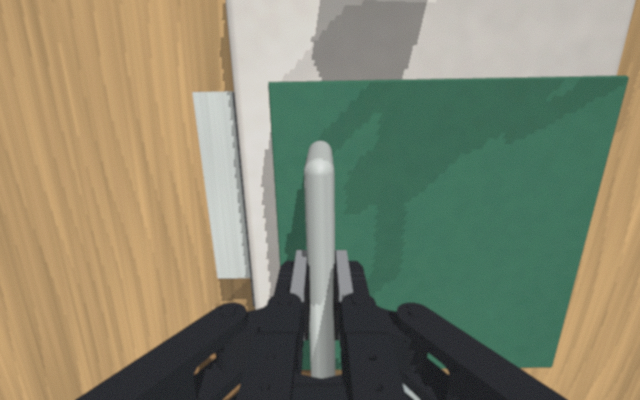

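View pics/d6.png

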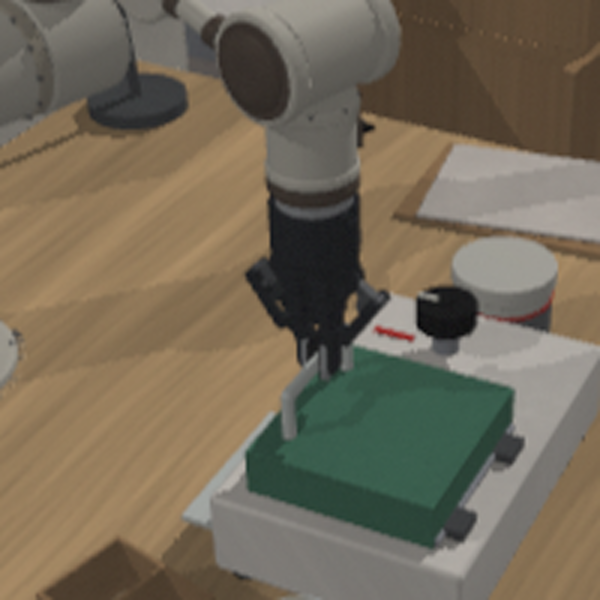

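The grip is sound: the bar sits between the pads in both views. I'm lifting along the arc.

```bash
python3 -m inch '[[0,0,0,0.0071,0.0003,0.0115,0],[0,0,0,0.0079,0.0003,0.0109,0],[0,0,0,0.0088,0.0004,0.0103,0],[0,0,0,0,0,0,0],[0,0,0,0,0,0,0]]' 60
python3 -m inch '[[0,0,0,0.0095,0.0004,0.0095,0],[0,0,0,0.0103,0.0005,0.0088,0],[0,0,0,0.0109,0.0005,0.0079,0],[0,0,0,0,0,0,0],[0,0,0,0,0,0,0]]'
python3 - <<'E'
from h import *
b=capture("side")
crop(b,200,400,60,260,3,"pics/d7.png")
s=sense();print(s["tcp_pos"],s["force"],s["wrist_torque"],s["width"])
E
```

```text
t: 9.05
tcp_pos: [0.5397, -0.0094, 0.2076]
tool_rot: [-0.003, 0.696, 0.718, -0.003]
force: [-14.3, -0.8, 10.3]
width: 0.0098
t: 9.55
tcp_pos: [0.5713, -0.0078, 0.236]
tool_rot: [-0.002, 0.696, 0.718, -0.002]
force: [-15.1, 1.6, 16.7]
width: 0.0096
[ 0.57113319 -0.00787258  0.23595788] [-15.84503575   0.44269034  16.77310952] [0.13943838 2.7999534  0.18271967] 0.009266236089591312
```

View pics/d7.png

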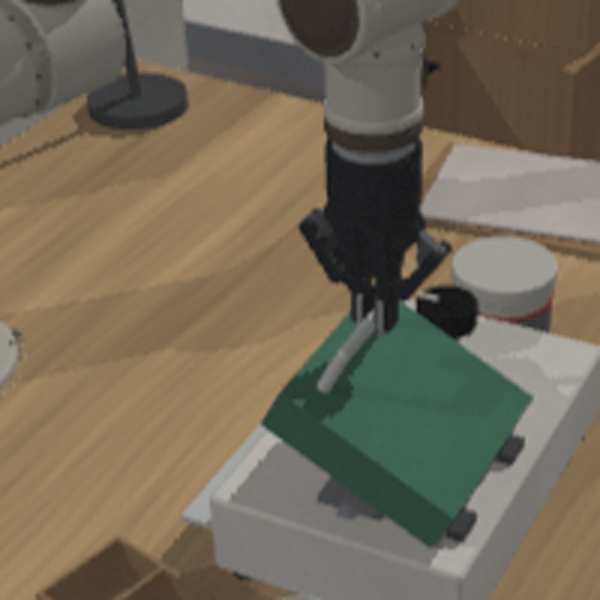

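The hood is rising with the bar in the pads. The force shows the tool a few mm inside the arc, so I'm adding a small outward correction and continuing.

```bash
python3 -m inch '[[0,0,0,0.0105,0.0005,0.0085,0],[0,0,0,0.0112,0.0005,0.0075,0],[0,0,0,0,0,0,0],[0,0,0,0,0,0,0]]'
python3 -m inch '[[0,0,0,0.0123,0.0006,0.0052,0],[0,0,0,0.0128,0.0006,0.0042,0],[0,0,0,0,0,0,0],[0,0,0,0,0,0,0]]'
python3 - <<'E'
from h import *
b=capture("side");a=capture("scene");cv2.imwrite("pics/sd8.png",b[:,:,::-1]);cv2.imwrite("pics/sc8.png",a[:,:,::-1])
crop(b,200,400,60,260,3,"pics/d8.png");crop(a,230,430,100,300,3,"pics/e8.png")
s=sense();print(s["tcp_pos"],s["force"],s["wrist_torque"],s["width"])
E
```

```text
t: 10.0
tcp_pos: [0.594, -0.0068, 0.2499]
tool_rot: [-0.001, 0.696, 0.718, -0.001]
force: [-7.2, 0.8, 7.1]
width: 0.0097
t: 10.4
tcp_pos: [0.6199, -0.0055, 0.2605]
tool_rot: [0.0, 0.696, 0.718, 0.0]
force: [-5.0, 0.6, 9.7]
width: 0.0094
[ 0.61969239 -0.00554037  0.26042053] [-6.6452317   0.55817214 10.04549962] [0.20246784 1.16343411 0.12671748] 0.009781805842874988
```

View pics/d8.png

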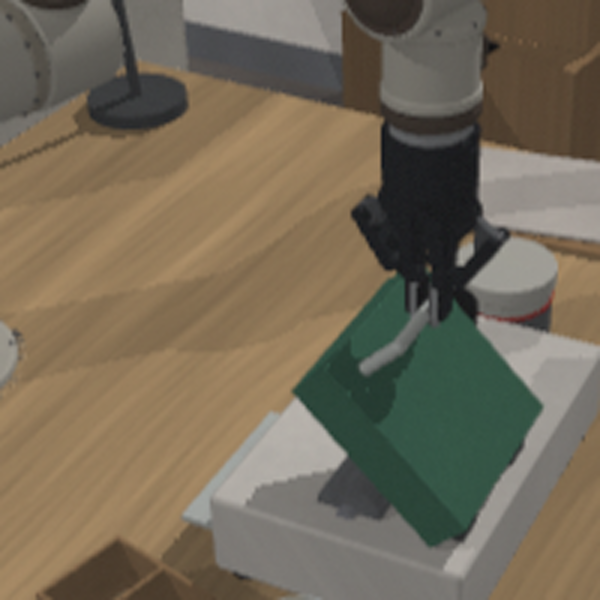

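View pics/e8.png

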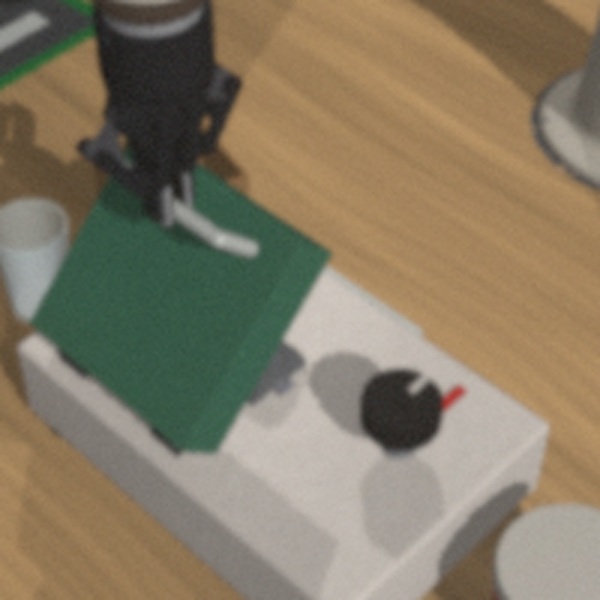

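Jaw travel puts the hood at about 45°. I'm checking that from the hood's side edges by casting rays onto the known side planes.

```bash
python3 - <<'E'
import cv2,numpy as np
a=cv2.imread("pics/sc8.png")[150:255,235:345];b=cv2.imread("pics/sd8.png")[150:245,290:390]
f=lambda x:cv2.convertScaleAbs(cv2.resize(x,None,fx=5.5,fy=5.5,interpolation=cv2.INTER_CUBIC),alpha=2)
cv2.imwrite("pics/e9.png",f(a));cv2.imwrite("pics/d9.png",f(b))
E
```

```text
(no output)
```

View pics/e9.png

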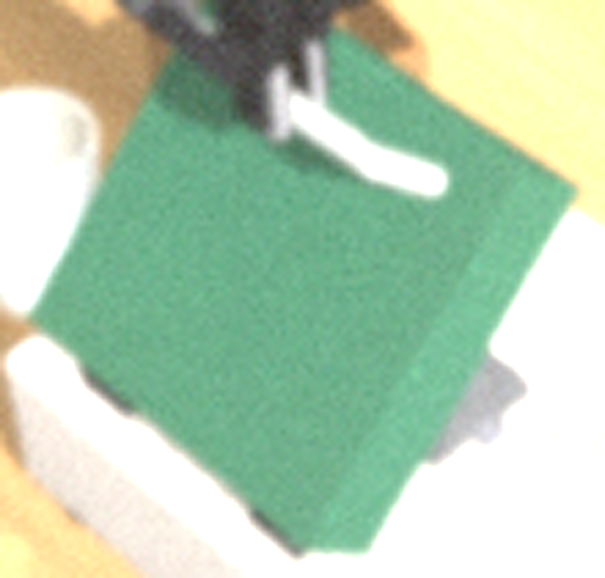

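View pics/d9.png

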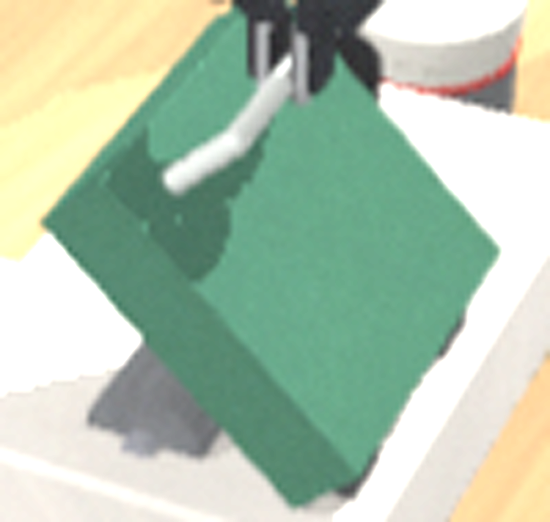

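```bash
python3 - <<'E'
from h import *
sc=camera_model("scene");sd=camera_model("side")
t=np.radians(2.6);ex=np.array([np.cos(t),np.sin(t),0]);ey=np.array([-np.sin(t),np.cos(t),0])
hin=np.array([.5182,-.0137,.105])+.15*ex
def pl(m,u,v,off):
    o,d=ray(m,u,v);p=o+d*((hin+off*ey-o)@ey)/(d@ey);r=p-hin;return np.array([r@ex,r[2]])
for m,off,o,pts in((sc,.09,(235,150),[(513,160),(305,553),(578,188),(368,552)]),(sd,-.09,(290,150),[(105,175),(357,470),(45,220),(297,508)])):
    r=[pl(m,u/5.5+o[0]-.4,v/5.5+o[1]-.4,off) for u,v in pts]
    for a,b in((r[0],r[1]),(r[2],r[3])):
        d=a-b;print(a.round(4),b.round(4),np.linalg.norm(d).round(4),np.degrees(np.arctan2(d[1],-d[0])))
E
```

```text
[-0.0862  0.1655] [0.0296 0.0324] 0.1765 48.968705033587035
[-0.123   0.1254] [-0.0026  0.0031] 0.1717 45.46850598429312
[-0.0909  0.1559] [0.0293 0.0326] 0.1722 45.72222470371682
[-0.1217  0.1219] [ 0.0009 -0.0013] 0.1739 45.14433534425711
```

The edges give 45.1 to 45.7°, with one less clear edge at 49°, and jaw travel gives 44.8°. I'm holding for a moment, then making a last check.

```bash
python3 -m inch '[[0,0,0,0,0,0,0],[0,0,0,0,0,0,0],[0,0,0,0,0,0,0],[0,0,0,0,0,0,0],[0,0,0,0,0,0,0]]'
python3 - <<'E'
from h import *
sc=camera_model("scene");S=lambda u,v,z:onz(sc,u/3+230-.33,v/3+100-.33,z)
d=S(431,376,.155)-S(411,391,.155);r=S(464,389,.1)-S(444,407,.1)
print("ptr,red dir",[np.degrees(np.arctan2(x[1],x[0]))%360 for x in(d,r)])
a=capture("scene");cv2.imwrite("pics/sc10.png",a[:,:,::-1])
s=sense();print(s["tcp_pos"],s["force"],s["width"])
E
```

```text
t: 11.0
tcp_pos: [0.6196, -0.0055, 0.2604]
tool_rot: [0.0, 0.696, 0.718, 0.0]
force: [-5.5, 1.5, 8.5]
width: 0.0093
ptr,red dir [np.float64(179.80604223721522), np.float64(183.89580037420214)]
[ 0.61958789 -0.00553337  0.26038128] [-5.3136036   1.59387506  8.96817538] 0.00967107586663977
```

View pics/sc10.png

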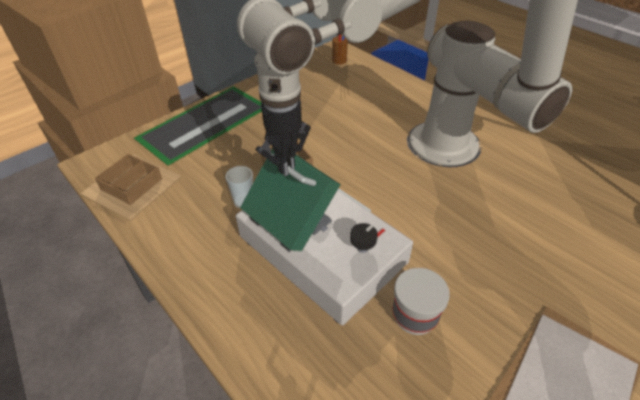

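The picture shows the hood held open and steady, the pointer at (370,231) heading toward the red mark at (380,232), and the jar (240,185) and tub (420,300) where they were. I'm handing the job in.

```bash
python3 -c "from workcell import *; print(finish_job())"
```

```text
the job is handed in; nothing more can be done
None
```

I turned the wheel about 134° clockwise until its pointer lined up with the red mark, then let it go. After that I lifted the hood to about 45° and handed the job in at about 11 s of the 54 s, still holding it. One grasp was enough, although the task said it would need more.

- **Wheel:** the wrist camera put the pointer at about 182.8° and the machine's axis at about 182.6°, so they agree to about 1°. A final check by hand-picked points on only a few pixels of the scene view gave pointer 180° and mark 184°; I trust the wrist camera view.
- **Hood:** jaw travel gave 44.8° and three hood edges gave 45.1 to 45.7°. A fourth, less clear edge gave 49°. The pose and force stayed steady while holding.
- **Grip on the bar:** the gripper read 9 to 10 mm on the 12 mm bar. The pictures showed the bar properly between the pads, and it did not slip during the lift.
- **Tub, jar and house:** the tub and jar looked unmoved in the last picture. The arm stayed well above the house model, but the hood hid it in that view, so I did not check it at the end.

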